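# Load the slide carrier into the spotting jig and latch it

### The job

Load the spotting jig with fingertip pushes only; grip and lift nothing. Push the blue slide carrier flat along the base plate and under the low bridge until its nose is fully home against the end stop, without tipping it or letting it rub the bridge, then push the swing latch round by its red pin as far as it goes, so that it lies across the lane behind the carrier. Leave the other things on the worktop where they are.

Things in the scene. Friction and masses are not known exactly. Their poses are not given: they have to be found in the camera images.
- jig: spotting jig, fixed: aluminium base plate, top face 8 mm above the worktop. Origin on the worktop below the middle of the bridge; x along the lane from loading end to end stop (the push direction), y to the left of that (latch side), z up. Plate spans x -255..+62, y -82..+82 mm. Dark rails 12 mm high, 78 mm apart, flank the lane (y = 0) from x = -45 to +45 mm; behind x = -75 mm the plate is open.
- mouth (a point): middle of the lane's flared mouth on the base plate, jig x = -75 mm, y = 0: two dark cheeks 12 mm high lead in from 112 mm apart here to 78 mm apart 30 mm further on. Axes as the jig's
- bridge: dark flat plate with brass guide bushes across the lane on the rails: 60 mm along the lane (jig x -30..+30 mm), 102 mm across, 8 mm thick. Origin at the centre of its underside, 12 mm above the base plate, which leaves 3 mm above the slides; its top is 28 mm above the worktop. Axes as the jig's
- stop_face (a point): middle of the foot of the end stop's face that meets the carrier's nose, jig x = +45 mm, on the base plate; the stop is 16 mm high. Axes as the jig's
- carrier: loose blue carrier lying on the base plate, two glass slides flush in its top: 130 x 74 x 9 mm, about 0.16 kg, 2 mm play to each rail. Origin at the centre of its underside, x to its round-cornered nose (x = +65 mm). A full-width lip at the rear, 8 mm thick, rises 22 mm above the underside; its flat rear face is x = -65 mm. Home: origin at jig x = -20 mm, lip's rear face at -85 mm.
- latch (a joint): swing latch angle, rad, anticlockwise from above: 0 = open, bar beside the lane, parallel to it, pointing to the loading end; negative (to -0.30) = further outward; 1.57 = hard stop, bar across the lane 2.5 mm behind the lip of a carrier that is home (blocked by the lip if not home). Stays where left; about 0.5 N at the pin moves it. Steel bar 78 mm long, 10 mm thick, top 21 mm above the worktop
- latch_pin (a point): upright red pin on the latch bar, 12 mm in diameter, 72 mm from the latch's axis, to push it by; this point is the pin's middle, 33 mm above the worktop (pin stands from 21 to 45 mm)
- latch_pivot (a point): the latch's vertical axis at the base plate's top face, jig x = -92.5 mm, y = +68 mm; round steel hub 18 mm across, its screw's top 26 mm above the worktop. Axes as the jig's
- slide_mailer: flat white plastic slide mailer, 35 x 84 x 13 mm, bystander beside the jig's far side; origin at the centre of its underside
- amber_vial: glass vial with white cap and amber contents, 27 mm across, 58 mm high, bystander; origin under its centre
- red_vial: small glass vial with blue cap and red contents, 23 mm across, 46 mm high, bystander; origin under its centre
- blue_vial: small glass vial with black cap and blue contents, 22 mm across, 50 mm high, bystander; origin under its centre
- lidded_dish: clear lidded dish, 62 mm across, 16 mm high, bystander; origin under its centre
- marker: red and white marker pen lying down, 135 mm long, 17 mm thick, bystander; origin under its centre
- blower: dark rubber hand blower with red nozzle, 51 x 128 x 52 mm, bystander; origin under its centre
- gel_box_1: small sample box with white lid and black bottom, 56 x 52 x 18 mm, bystander; origin under its centre

How it is judged:
At the end, for the whole second after the job is handed in: The carrier lies flat and at rest in the lane under the bridge, its nose within 4 mm of the end stop, and the latch is shut across the lane behind it (at least 1.48 rad of 1.57) (x of carrier in the frame of jig between -0.024 and -0.017 m and y of carrier in the frame of jig between -0.004 and 0.004 m and z of carrier in the frame of jig between 0.0065 and 0.0095 m and angle between carrier's own z axis and vertical below 0.03 rad and angle between the x axis of carrier and the x axis of jig, either way round below 0.06 rad and value of joint latch above 1.48 rad and linear speed of carrier below 0.005 m/s); the robot touches nothing.
It fails at once if the carrier is lifted more than 4 mm off the base plate, or drops off it (z of carrier in the frame of jig above 0.012 m or z of carrier in the frame of jig below 0.004 m).
It fails at once if the carrier is tipped by more than about 3 degrees (angle between carrier's own z axis and vertical above 0.055 rad).
It fails at once if the carrier or its slides rub or strike the bridge (contact force between carrier and bridge above 1 N).
It fails at once if the carrier's lip or the latch's pin is pinched between the fingers ((x of the grasp point in the frame of carrier between -0.065 and -0.057 m and y of the grasp point in the frame of carrier between -0.042 and 0.042 m and z of the grasp point in the frame of carrier below 0.036 m and contact force between the fingers and carrier above 1 N) or (horizontal distance between the grasp point and latch_pin below 0.006 m and contact force between the fingers and jig above 1 N)).
It fails at once if a bystander is moved by more than 20 mm (distance of any of slide_mailer, amber_vial, red_vial, blue_vial, lidded_dish, marker, blower, gel_box_1 from where it was at the start of the episode above 0.02 m).
It also fails if it takes over 51 s, if anything falls off the work surface, if the arm or the gripper's body presses on something with over 40 N, if the wrist force passes 120 N, or if a joint passes its speed limit or range.

### The arm

A 7-joint arm with a two-finger parallel gripper is mounted at the origin on a cart in front of the work surface, level with it; the furniture and walls round the work are solid. World frame = base frame: x ahead of the robot, y to its left, z up, the work surface at z = 0. Lengths are in m, angles in rad, forces in N, time in s.
With the tool pointing down it reaches from about 0.4 to 0.85 m from the base axis. Payload 10.4 kg.
Tool frame: the origin (TCP) lies between the finger pads; the fingertips stand 17 mm ahead of it and the grasp point (between the pads) lies 2 mm behind it; z points along the fingers, y is the direction in which the jaws open and shut (so a half turn about z gives the same grasp; the last joint's range is limited). The gripper opens to 85 mm and grips with 20 to 120 N. Pads are 22 mm wide; open, the fingers measure 114 mm over their backs; the gripper's body (76 mm by 85 mm) begins 54 mm behind the grasp point. The pads swing forward as they close: fully open they stand 13 mm farther back than shut.
Start: joints at [1.306, 0.332, -0.065, 1.46, 0.022, 1.35, -0.088], TCP at [0.15, -0.607, 0.248] pointing down, gripper open.
Joint ranges: [-2.6, 2.6], [-0.5, 2.12], [-1.47, 1.34], [0.16, 2.42], [-1.27, 4.41], [0.06, 2.06], [-2.6, 2.6]. Speed limits (rad/s): [2.22, 2.22, 2.79, 2.79, 3.14, 3.14, 3.14].

### API

Orientations are given as a unit quaternion [x, y, z, w].
In Python, from workcell import manip gives the robot as it stands.
- The arm moves only by the tool jog_arm, never from a script. Its argument "steps" is one flat list of numbers, 5 for each row, row after row: the finger opening in m, from 0 to 0.0854, then the shift along the tool's x, y, z in m, then the turn about the tool's z in rad. In form: [gripper, x, y, z, twist, gripper, x, y, z, twist, ...]. A call has exactly 10 rows; each row is the pose to reach, as a shift and turn from the pose commanded when the call began, along the tool's axes at that moment; what a row does not reach only later rows make up. A row lasts 1/10 s, in which the tool goes at most 50 mm and 8.59 degrees, less where a joint would pass 70% of its speed; a pose out of reach is approached as far as the arm can. A call with a gripper value outside its range is refused whole. The fingers move at their own pace and stop on an object; "grip_force" is the grip in N (left out, the last holds). Time passes only in rows, so rows that repeat a pose let the fingers close, or fill a call up. It gives the time, the measured TCP pose, the force and the opening at its end, in the units of the state.
- manip.get_obs(): the state, without advancing time (a new reading comes with each control period).
- manip.camera(name): name is "scene" or "top" or "wrist"; returns (picture, depth): 400x640x3 uint8, red, green, blue; 400x640 float32, m along the optical axis (not along the pixel's ray), 0 where there is no reading.
- manip.calibration(name): a dict with "mtx" (3x3 intrinsics, pixels), "world_to_cam" (4x4, takes a point from world to camera coordinates). Camera axes: x right, y down, z forward; pixel columns grow to the right and rows downward; lengths in m; the calibration is good to about 2 mm. A picture is of the moment at which its call begins: read the wrist's pose just before it. calibration takes no time and is no camera call; for the wrist camera it gives the pose at the moment of the call.
- manip.hand_in(): hands the job in, once; it reports no verdict.
The state is a dict: "clock": time; "joint_pos": joint angles; "joint_velocities": joint speeds; "tau": joint torques, N m; "position": TCP position; "ee_rot": TCP orientation; "ft_force": force on the tool from outside, world axes, zero at the start; "torque": the same for the moment, N m; "grip_width": opening from 0.0 (shut) to 1.0 (fully open).
Only numpy, scipy, OpenCV 4.12 (cv2) and the standard library are available. Lean on these libraries where they do the work, as an engineer would, in place of code of your own. Each camera call takes 0.05 s, during which the arm holds its last target.

## Working session

There is one attempt and no reset: what is moved stays moved. The work goes in short steps, Python scripts to look and compute and a tool call to move; the robot and the scene stay as the last step left them, time stands still between calls to the robot, and variables do not carry over. Pictures are saved under pics/ and viewed, and the job is handed in when it is done.

Besides the shell and the picture viewer there is one more tool, called after "Request:" in YAML: its name, and indented under it one key for each argument. jog_arm: Moves the arm, as the interface text tells. Its arguments: {"type":"object","properties":{"steps":{"type":"array"},"grip_force":{"type":"number"}},"required":["steps"]}

```bash
mkdir -p pics
cat > h.py <<'E'
import numpy as np,cv2
from workcell import manip
def save(n,f):
    p,d=manip.camera(n); c=manip.calibration(n)
    cv2.imwrite('pics/'+f+'.png',p[:,:,::-1]); np.savez('pics/'+f+'.npz',p=p,d=d,m=c['mtx'],w=c['world_to_cam'])
def load(f):
    z=np.load('pics/'+f+'.npz'); return z['p'],z['d'],z['m'],z['w']
def cloud(f):
    p,d,m,w=load(f); v,u=np.mgrid[0:400,0:640]
    X=np.stack([(u-m[0,2])/m[0,0]*d,(v-m[1,2])/m[1,1]*d,d,np.ones_like(d)],-1)
    return (X@np.linalg.inv(w).T)[...,:3]
def proj(f,P):
    p,d,m,w=load(f); P=np.atleast_2d(P); c=(np.c_[P,np.ones(len(P))]@w.T)[:,:3]; q=c@m.T; return q[:,:2]/q[:,2:]
E
python3 - <<'E'
from h import *
o=manip.get_obs();print(o)
save('top','top0');save('scene','scene0')
E
```

```text
{'clock': 0.0, 'joint_pos': array([ 1.30640721,  0.3328753 , -0.06467206,  1.46096802,  0.02158376,
        1.34990154, -0.08848328]), 'joint_velocities': array([ 0.00122054,  0.0009954 , -0.00104704, -0.00058762, -0.0014797 ,
       -0.00167461, -0.00011762]), 'tau': array([-6.21613344e-05, -6.25442863e+01,  4.94302309e-02, -3.91601586e+01,
        1.63302000e-02,  9.92611429e-03,  2.41156010e-05]), 'position': array([ 0.14954689, -0.60647023,  0.24750095]), 'ee_rot': array([ 9.92700386e-01,  1.20604367e-01, -1.18612484e-04, -7.19065946e-04]), 'ft_force': array([ 0.68122068,  0.01047857, -0.54735588]), 'torque': array([0.03637956, 0.02028086, 0.01080936]), 'grip_width': 1.000423762216224}
```

View pics/top0.png

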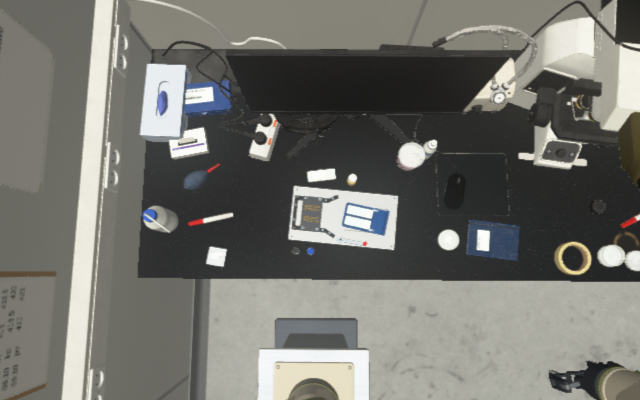

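View pics/scene0.png

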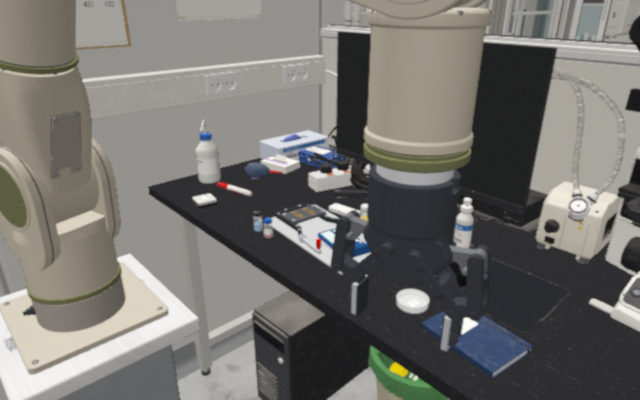

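Run:
```python
from h import *
p,d,m,w=load('top0');X=cloud('top0')
cv2.imwrite('pics/top0z.png',cv2.resize(p[150:270,270:420,::-1],None,fx=5,fy=5,interpolation=cv2.INTER_CUBIC))
for n,(u,v) in dict(c1=(294,187),c2=(397,195),c3=(395,248),c4=(290,240),pin=(365,243),lipA=(389,208),lipB=(386,235),nose=(343,215),bridge=(308,213),tab=(250,220)).items(): print(n,X[v,u].round(4))
print(manip.calibration('wrist'))
```

```text
c1 [0.6266 0.0623 0.01  ]
c2 [ 0.6056 -0.2505  0.0014]
c3 [ 4.452e-01 -2.420e-01 -4.000e-04]
c4 [0.4667 0.0724 0.0005]
pin [ 0.4568 -0.1483  0.0426]
lipA [ 0.5639 -0.2237  0.0137]
lipB [ 0.4836 -0.2151  0.0034]
nose [ 0.5422 -0.0861  0.01  ]
bridge [0.5454 0.0186 0.0264]
tab [0.5258 0.1938 0.0033]
{'mtx': array([[349.64061582,   0.        , 315.53222608],
       [  0.        , 349.64061582, 201.01628824],
       [  0.        ,   0.        ,   1.        ]]), 'world_to_cam': array([[ 0.2389226 , -0.9710374 , -0.00153851, -0.62509313],
       [-0.92692279, -0.22853982,  0.29763011, -0.03874739],
       [-0.28936158, -0.06968448, -0.95468002,  0.38004373],
       [ 0.        ,  0.        ,  0.        ,  1.        ]])}
```

View pics/top0z.png

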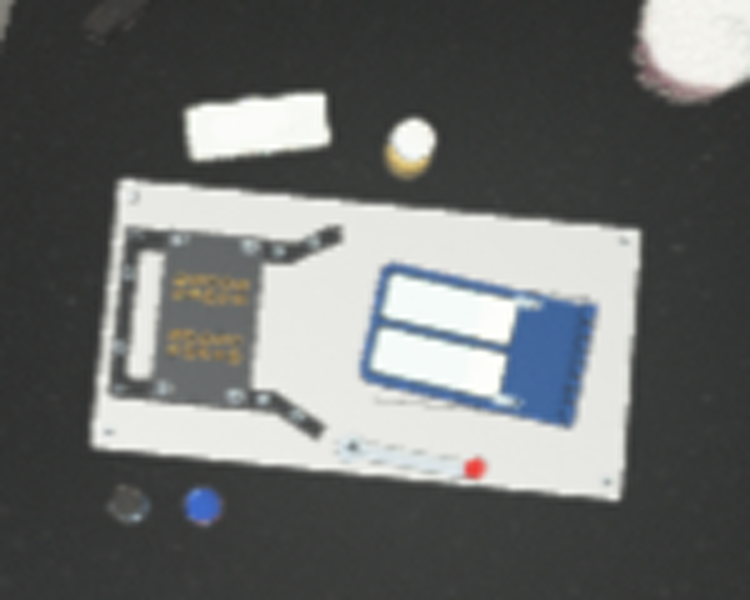

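Request:
jog_arm:
  steps: [0.04,0.036,-0.022,-0.005,-0.1,0.04,0.072,-0.044,-0.01,-0.2,0.04,0.108,-0.066,-0.015,-0.3,0.04,0.144,-0.088,-0.02,-0.4,0.04,0.18,-0.11,-0.025,-0.5,0.04,0.216,-0.132,-0.03,-0.6,0.04,0.252,-0.154,-0.035,-0.7,0.04,0.288,-0.176,-0.04,-0.8,0.04,0.324,-0.198,-0.045,-0.9,0.04,0.36,-0.22,-0.05,-1.0]

```text
clock: 1.1
position: [0.4473, -0.3056, 0.2983]
ee_rot: [0.812, 0.583, -0.0, -0.0]
ft_force: [1.4, -0.8, 1.2]
grip_width: 0.466
```

Run:
```python
from h import *
o=manip.get_obs();print(o['clock'],o['joint_pos'],o['position'],o['ee_rot'],o['grip_width'])
from scipy.spatial.transform import Rotation as R
r=R.from_quat(o['ee_rot']).as_matrix();print(r.round(3))
t=np.array([.527,-.223,.3]);print(r.T@(t-o['position']))
```

```text
1.1 [ 0.9150129   0.15521181 -0.44652575  1.58540227  0.06779595  1.41660123
  0.13770673] [ 0.44732036 -0.30560246  0.29833177] [ 8.12199083e-01  5.83380342e-01 -1.41957615e-04 -7.53151925e-05] 0.46608391766313007
[[ 0.319  0.948 -0.   ]
 [ 0.948 -0.319 -0.   ]
 [-0.    -0.    -1.   ]]
[ 0.1037218   0.04912945 -0.00169718]
```

Request:
jog_arm:
  steps: [0.04,0.025,0.012,0,-0.06,0.04,0.05,0.025,0,-0.13,0.04,0.075,0.037,0,-0.2,0.04,0.104,0.049,0,-0.26,0.04,0.104,0.049,0,-0.26,0.04,0.104,0.049,0,-0.26,0.04,0.104,0.049,0,-0.26,0.04,0.104,0.049,0,-0.26,0.04,0.104,0.049,0,-0.26,0.04,0.104,0.049,0,-0.26]

```text
clock: 2.1
position: [0.5262, -0.2249, 0.2984]
ee_rot: [0.731, 0.682, -0.0, 0.0]
ft_force: [-0.4, -1.3, -0.2]
grip_width: 0.468
```

Run:
```python
from h import *
o=manip.get_obs();print(o['clock'],o['joint_pos'],o['position'],o['ee_rot'],o['grip_width'])
save('wrist','w1');save('top','top1')
```

```text
2.1 [ 0.77872419  0.23743424 -0.54102584  1.50419059  0.12284982  1.43379805
  0.16336547] [ 0.52621807 -0.22491042  0.29837127] [ 7.31404115e-01  6.81944280e-01 -8.31677128e-05  1.09430430e-04] 0.4679922002535285
```

View pics/w1.png

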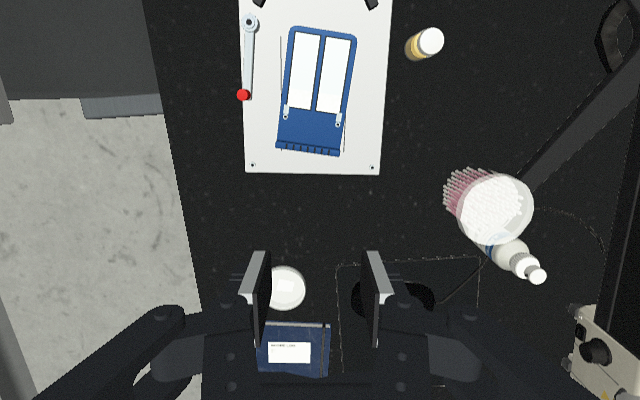

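Run:
```python
from h import *
p=load('w1')[0]
cv2.imwrite('pics/w1z.png',cv2.resize(p[0:190,230:400,::-1],None,fx=3.15,fy=3.15,interpolation=cv2.INTER_CUBIC))
# white plate corner fit in top view
for f,box in (('w1',(0,190,230,400)),('top1',(180,255,283,403))):
    p=load(f)[0]; y0,y1,x0,x1=box; s=p[y0:y1,x0:x1].astype(int)
    m=(s.min(2)>150).astype(np.uint8)
    m=cv2.morphologyEx(m,cv2.MORPH_CLOSE,np.ones((3,3)))
    c=max(cv2.findContours(m,0,2)[0],key=cv2.contourArea)
    h=cv2.convexHull(c); print(f,cv2.contourArea(h),(cv2.boxPoints(cv2.minAreaRect(c))+[x0,y0]).round(1).tolist())
```

```text
w1 24866.5 [[239.0, 0.0], [391.0, 0.0], [391.0, 174.0], [239.0, 174.0]]
top1 5687.5 [[287.5, 238.9], [292.9, 185.1], [398.8, 195.7], [393.5, 249.4]]
```

View pics/w1z.png

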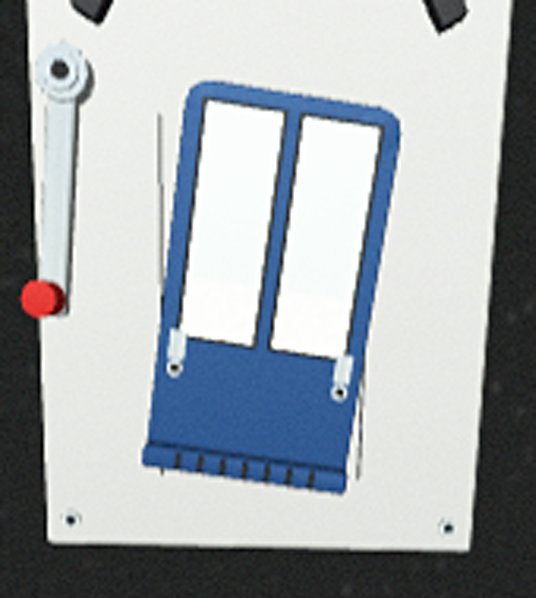

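```bash
cat > fit.py <<'E'
from h import *
from scipy.optimize import least_squares
def T(q,P):
    P=np.array(P,float); c,s=np.cos(q[2]),np.sin(q[2])
    return np.c_[q[0]+c*P[:,0]-s*P[:,1],q[1]+s*P[:,0]+c*P[:,1],P[:,2]]
def fit(obs,q0):
    # obs: list (img, pts, pix)
    f=lambda q:np.concatenate([((proj(i,T(q,P))-np.array(px))*w).ravel() for i,P,px,w in obs])
    r=least_squares(f,q0,loss='soft_l1'); return r.x,r.fun
E
python3 - <<'E'
from fit import *
W=('w1',[(-.255,.082,.008),(-.255,-.082,.008),(-.0925,.068,.026)],[(245.2,172.1),(378.6,174.3),(249,21.9)],1)
Tp=('top1',[(.062,-.082,.008),(-.255,-.082,.008),(-.255,.082,.008),(.062,.082,.008)],[(293.6,186),(398,196),(394,250),(288.4,239.6)],1)
for o in ([W],[Tp],[W,Tp]):
    q,r=fit(o,[.54,0,1.5]);print(q.round(4),r.round(2))
j=q
C=('w1',[(-.065,.037,.030),(-.065,-.037,.030),(.065,0,.017)],[(275.1,147),(338.9,156.5),(323.7,29.2)],1)
for k in ([C],):
    c,r=fit(k,[.54,-.15,1.5]);print('car',c.round(4),r.round(2))
    d=c[:2]-j[:2];R=np.array([[np.cos(j[2]),np.sin(j[2])],[-np.sin(j[2]),np.cos(j[2])]]);print('in jig',R@d,c[2]-j[2])
o=manip.get_obs();print('tcp in jig',R@(o['position'][:2]-j[:2]))
pin,_=fit([('w1',[(0,0,.045)],[(242.7,94.6)],1)],[.5,-.1,0]);print('pin jig',R@(pin[:2]-j[:2]))
# finger pixel: project tool points
E
```

```text
[0.5438 0.0101 1.4807] [-0.38  0.07  0.98  0.5  -0.3  -0.35]
[0.543  0.0088 1.4817] [ 0.17 -0.06  0.07 -0.16  0.12  0.06 -0.38  0.15]
[0.5436 0.0099 1.4809] [-0.47  0.26  0.87  0.67 -0.44 -0.09 -0.18 -0.28 -0.3  -0.3  -0.3  -0.09
 -0.79 -0.08]
car [ 0.531  -0.1502  1.3582] [-0.62  0.39  0.39  0.14  0.16 -0.44]
in jig [-0.16057279 -0.00182692] -0.12263561313356441
tcp in jig [-0.2351985  -0.00384768]
pin jig [-0.16413738  0.07325647]
```

Request:
jog_arm:
  steps: [0.04,-0.027,-0.002,0.03,0.02,0.04,-0.027,-0.002,0.07,0.02,0.04,-0.027,-0.002,0.11,0.02,0.04,-0.027,-0.002,0.15,0.02,0.04,-0.027,-0.002,0.19,0.02,0.04,-0.027,-0.002,0.22,0.02,0.04,-0.027,-0.002,0.235,0.02,0.04,-0.027,-0.002,0.245,0.02,0.04,-0.027,-0.002,0.25,0.02,0.04,-0.027,-0.002,0.25,0.02]

```text
clock: 3.2
position: [0.5231, -0.2515, 0.0489]
ee_rot: [0.738, 0.675, 0.0, 0.0]
ft_force: [0.2, 0.0, -0.3]
grip_width: 0.468
```

```bash
cat >> fit.py <<'E'
J=np.array([0.5436,0.0099,1.4809])
RJ=np.array([[np.cos(J[2]),np.sin(J[2])],[-np.sin(J[2]),np.cos(J[2])]])
def tcp():
    o=manip.get_obs();q=o['ee_rot']
    print(o['clock'],'tcp jig',(RJ@(o['position'][:2]-J[:2])).round(4),'z',o['position'][2].round(4),'dyaw',(2*np.arctan2(q[1],q[0])-J[2]).round(4),'F',o['ft_force'].round(1),'g',o['grip_width'].round(3))
E
python3 - <<'E'
from fit import *
tcp();save('wrist','w2')
o=manip.get_obs()
E
```

```text
Traceback (most recent call last):
  File "fit.py", line 14, in tcp
    print(o['clock'],'tcp jig',(RJ@(o['position'][:2]-J[:2])).round(4),'z',o['position'][2].round(4),'dyaw',(2*np.arctan2(q[1],q[0])-J[2]).round(4),'F',o['ft_force'].round(1),'g',o['grip_width'].round(3))
                                                                                                                                                                                   ^^^^^^^^^^^^^^^^^^^^^
AttributeError: 'float' object has no attribute 'round'
```

```bash
sed -i "s/o\['grip_width'\].round(3)/round(o['grip_width'],3)/" fit.py
python3 - <<'E'
from fit import *
tcp();save('wrist','w2')
E
```

```text
3.2 tcp jig [-0.2621 -0.003 ] z 0.0489 dyaw 0.0008 F [ 0.2  0.  -0.3] g 0.468
```

View pics/w2.png

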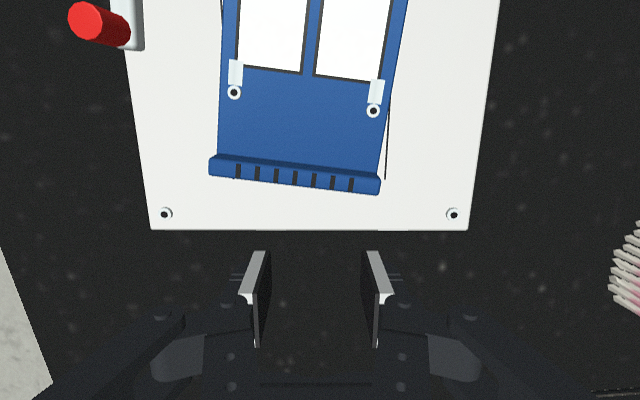

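Run:
```python
from fit import *
p,d,m,w=load('w2');X=cloud('w2')
for u,v in ((262,256),(260,254),(258,257),(374,254),(372,256),(248,285),(300,172),(300,225)):
    P=X[v,u]; print(u,v,p[v,u],(RJ@(P[:2]-J[:2])).round(4),P[2].round(4))
```

```text
262 256 [147 150 147] [-0.2525  0.019 ] 0.0424
260 254 [145 148 147] [-0.2523  0.0201] 0.0409
258 257 [145 147 149] [-0.2524  0.0205] 0.0437
374 254 [145 149 147] [-0.2525 -0.0281] 0.0407
372 256 [147 153 149] [-0.2523 -0.0269] 0.0428
248 285 [147 149 147] [-0.2528  0.0207] 0.065
300 172 [ 49  96 155] [-0.2194  0.0032] 0.0303
300 225 [236 238 236] [-0.2519  0.0046] 0.0084
```

Request:
jog_arm:
  steps: [0.04,0,0,0.012,0,0.04,0,0,0.023,0,0.04,0.012,0,0.023,0,0.04,0.019,0,0.023,0,0.04,0.023,0,0.023,0,0.04,0.027,0,0.023,0,0.04,0.032,0,0.023,0,0.04,0.037,0,0.023,0,0.04,0.042,0,0.023,0,0.04,0.047,0,0.023,0]

```text
clock: 4.25
position: [0.5269, -0.204, 0.0253]
ee_rot: [0.738, 0.675, -0.0, 0.0]
ft_force: [-0.4, -1.0, -0.5]
grip_width: 0.47
```

Run:
```python
from fit import *
tcp();save('wrist','w3');save('top','top3')
```

```text
4.25 tcp jig [-0.2146 -0.0025] z 0.0253 dyaw 0.0009 F [-0.4 -1.  -0.5] g 0.47
```

View pics/w3.png

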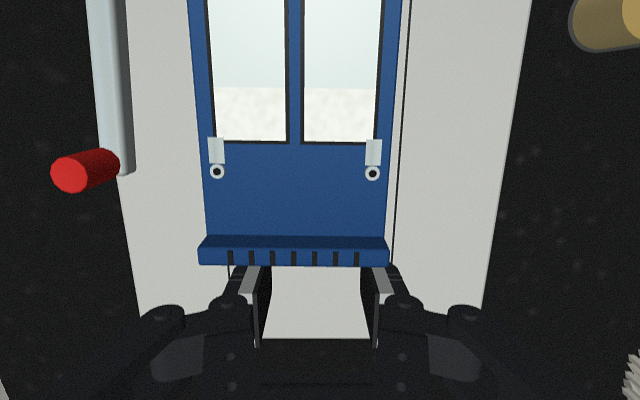

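```bash
cat >> fit.py <<'E'
def jp(f,u,v,z):
    q,_=fit([(f,[(0,0,z)],[(u,v)],1)],[.53,-.1,0]); return (RJ@(q[:2]-J[:2])).round(4)
E
python3 - <<'E'
from fit import *
p=load('w3')[0]
cv2.imwrite('pics/w3z.png',cv2.resize(p[90:290,180:420,::-1],None,fx=3.3,fy=3,interpolation=cv2.INTER_CUBIC))
for n,a in dict(L=(198,265,.03),R=(389,265,.03),L17=(193,60,.017),R17=(401,60,.017),plateL=(140,316,.008),plateR=(481,312,.008),plL2=(128,250,.008),plR2=(492,250,.008),rl=(397,200,.008),rl2=(405,50,.008)).items(): print(n,jp('w3',*a))
E
```

```text
L [-0.202   0.0426]
R [-0.2019 -0.031 ]
L17 [-0.1275  0.0412]
R17 [-0.1274 -0.0331]
plateL [-0.2406  0.0811]
plateR [-0.2381 -0.0814]
plL2 [-0.2061  0.0814]
plR2 [-0.2059 -0.0818]
rl [-0.1825 -0.0375]
rl2 [-0.1232 -0.0364]
```

View pics/w3z.png

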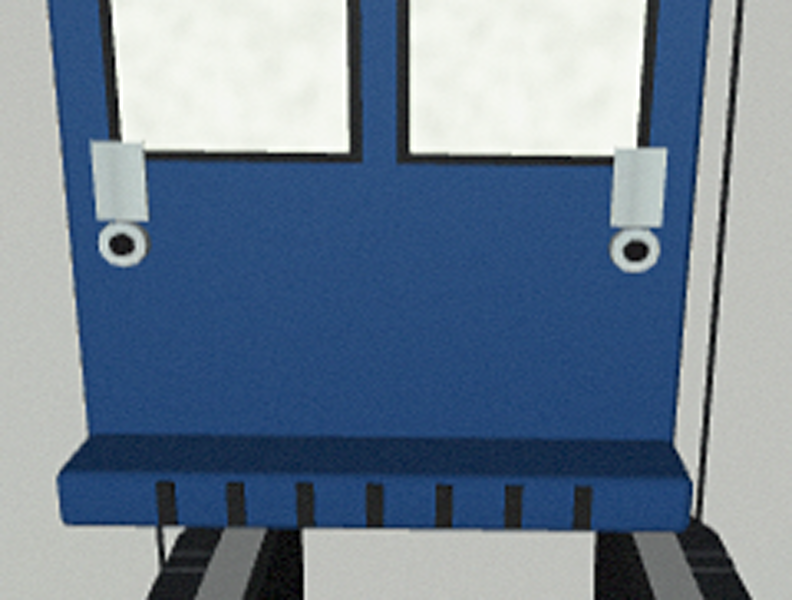

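Request:
jog_arm:
  steps: [0.04,-0.006,0,0,0,0.04,-0.006,-0.006,0,0,0.04,-0.006,-0.012,0,0,0.04,-0.002,-0.012,0,0,0.04,0.001,-0.012,0,0,0.04,0.003,-0.011,0,0,0.04,0.006,-0.009,0,0,0.04,0.009,-0.007,0,0,0.04,0.012,-0.005,0,0,0.04,0.015,-0.003,0,0]

```text
clock: 5.35
position: [0.5255, -0.189, 0.0253]
ee_rot: [0.738, 0.675, -0.0, 0.0]
ft_force: [-0.5, -1.0, 0.9]
grip_width: 0.471
```

Run:
```python
from fit import *
tcp();save('wrist','w4')
```

```text
5.35 tcp jig [-0.1997  0.0002] z 0.0253 dyaw 0.0011 F [-0.5 -1.   0.9] g 0.471
```

View pics/w4.png

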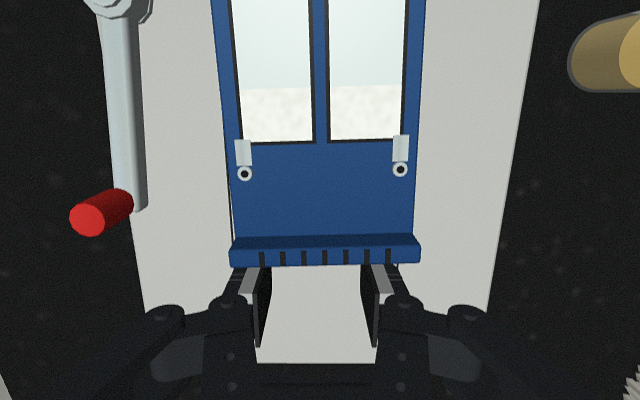

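Run:
```python
from fit import *
p=load('w4')[0]
cv2.imwrite('pics/w4z.png',cv2.resize(p[0:280,180:450,::-1],None,fx=2.9,fy=2.14,interpolation=cv2.INTER_CUBIC))
for n,a in dict(L=(229,266,.03),R=(421,262,.03),plateL=(142,280,.008),plateR=(491,280,.008),plL2=(110,80,.008),plR2=(528,80,.008)).items(): print(n,jp('w4',*a))
b=(p[...,2].astype(int)-p[...,0])>40
for v in (20,60,100,180,210,230):
    u=np.where(b[v,200:440])[0]+200
    e=[jp('w4',x,v,.017) for x in (u.min()-.5,u.max()+.5)]; print(v,u.min(),u.max(),e[0],e[1],(e[0][1]+e[1][1])/2)
```

```text
L [-0.1879  0.0332]
R [-0.1861 -0.0406]
plateL [-0.2067  0.0799]
plateR [-0.2065 -0.0811]
plL2 [-0.1195  0.0795]
plR2 [-0.1193 -0.0823]
20 213 424 [-0.1001  0.0356] [-0.1    -0.0378] -0.0011000000000000003
60 217 422 [-0.113   0.0353] [-0.1129 -0.0383] -0.0015000000000000013
100 221 419 [-0.1267  0.0349] [-0.1266 -0.0384] -0.001749999999999998
180 229 415 [-0.1571  0.0342] [-0.157  -0.0396] -0.002700000000000001
210 232 413 [-0.1695  0.0339] [-0.1695 -0.0398] -0.0029500000000000012
230 235 412 [-0.1783  0.0333] [-0.1782 -0.0402] -0.003449999999999998
```

View pics/w4z.png

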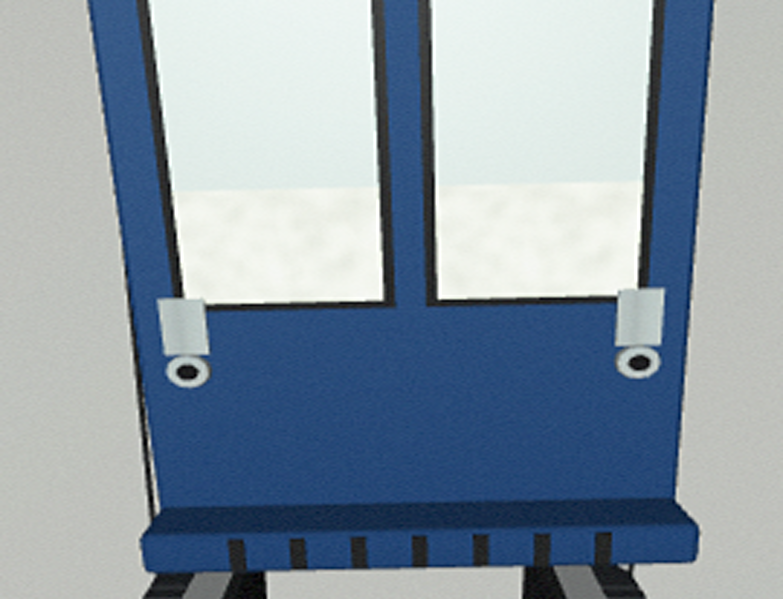

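Request:
jog_arm:
  steps: [0.04,0.003,0,0,0,0.04,0.006,0,0,0,0.04,0.009,-0.001,0,0,0.04,0.012,-0.001,0,0,0.04,0.015,-0.001,0,0,0.04,0.018,-0.001,0,0,0.04,0.021,-0.001,0,0,0.04,0.024,-0.001,0,0,0.04,0.027,-0.001,0,0,0.04,0.03,-0.001,0,0]

```text
clock: 6.4
position: [0.5268, -0.159, 0.0253]
ee_rot: [0.738, 0.675, -0.0, 0.0]
ft_force: [-0.7, -0.6, 0.5]
grip_width: 0.464
```

```bash
cat >> fit.py <<'E'
def car(f):
    p=load(f)[0]
    b=(p[...,2].astype(int)-p[...,0])>40
    for v in (30,80,120,180,230):
        u=np.where(b[v,200:440])[0]+200
        if len(u)<5: continue
        e=[jp(f,x,v,.017) for x in (u.min()-.5,u.max()+.5)]; print(v,u.min(),u.max(),e[0],e[1],((e[0][1]+e[1][1])/2).round(4))
E
python3 - <<'E'
from fit import *
tcp();save('wrist','w5');car('w5')
E
```

```text
6.4 tcp jig [-0.1698  0.0016] z 0.0253 dyaw 0.0009 F [-0.7 -0.6  0.5] g 0.464
30 219 429 [-0.0733  0.0354] [-0.0733 -0.0382] -0.0014
80 223 425 [-0.0898  0.0353] [-0.0898 -0.0384] -0.0015
120 227 422 [-0.104   0.0349] [-0.1039 -0.0386] -0.0019
180 231 417 [-0.1271  0.035 ] [-0.127  -0.0387] -0.0018
230 235 412 [-0.1483  0.0349] [-0.1482 -0.0385] -0.0018
```

View pics/w5.png

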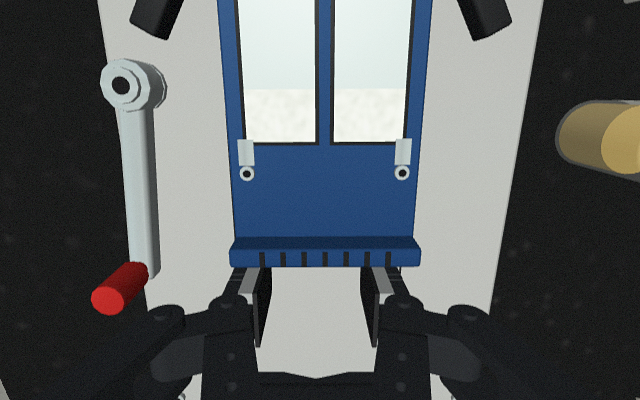

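Request:
jog_arm:
  steps: [0.04,0.005,0,0,0,0.04,0.01,0,0,0,0.04,0.015,0,0,0,0.04,0.02,0,0,0,0.04,0.025,0,0,0,0.04,0.03,0,0,0,0.04,0.035,0,0,0,0.04,0.04,0,0,0,0.04,0.045,0,0,0,0.04,0.05,0,0,0]

```text
clock: 7.45
position: [0.5312, -0.1092, 0.0253]
ee_rot: [0.738, 0.675, -0.0, 0.0]
ft_force: [-1.9, -1.6, -1.0]
grip_width: 0.467
```

Run:
```python
from fit import *
tcp();save('wrist','w6');car('w6')
```

```text
7.45 tcp jig [-0.1197  0.0016] z 0.0253 dyaw 0.0008 F [-1.9 -1.6 -1. ] g 0.467
80 223 425 [-0.0393  0.0354] [-0.0392 -0.0382] -0.0014
120 226 421 [-0.0535  0.0354] [-0.0534 -0.0381] -0.0014
180 231 416 [-0.0766  0.0351] [-0.0765 -0.0382] -0.0015
230 235 412 [-0.0978  0.035 ] [-0.0977 -0.0384] -0.0017
```

View pics/w6.png

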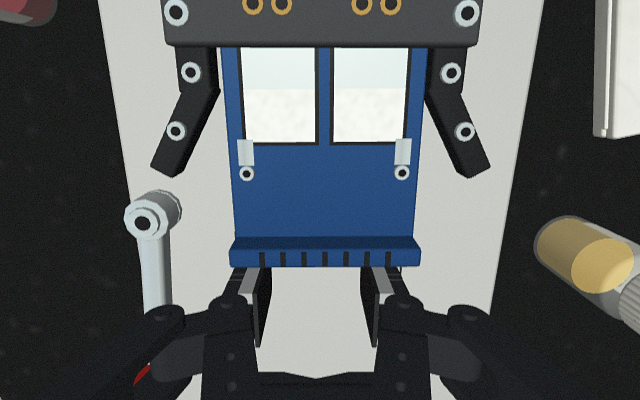

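Run:
```python
from fit import *
p=load('w6')[0]
cv2.imwrite('pics/w6z.png',cv2.resize(p[0:280,120:500,::-1],None,fx=2.1,fy=2.1,interpolation=cv2.INTER_CUBIC))
for n,a in dict(piv=(143,223,.026),br28=(320,46,.028),br20=(320,48,.02),lip=(320,266,.03),hL=(191,72,.02),hR=(451,72,.02)).items(): print(n,jp('w6',*a))
```

```text
piv [-0.0913  0.0675]
br28 [-0.0292  0.0002]
br20 [-0.0289  0.0001]
lip [-0.1074 -0.0002]
hL [-0.0367  0.0455]
hR [-0.0366 -0.0461]
```

View pics/w6z.png

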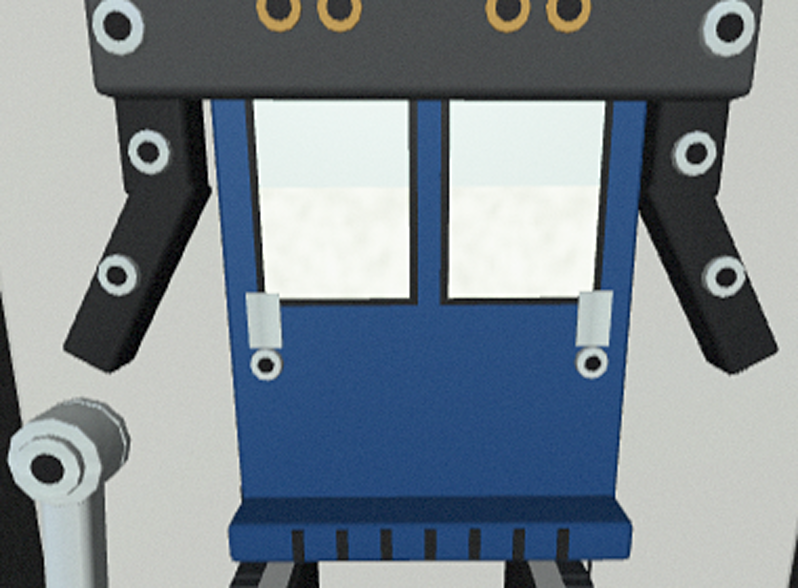

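Request:
jog_arm:
  steps: [0.04,0.003,0,0,0,0.04,0.006,0,0,0,0.04,0.009,0,0,0,0.04,0.012,0,0,0,0.04,0.0145,0,0,0,0.04,0.0165,0,0,0,0.04,0.018,0,0,0,0.04,0.019,0,0,0,0.04,0.02,0,0,0,0.04,0.02,0,0,0]

```text
clock: 8.5
position: [0.5332, -0.0893, 0.0254]
ee_rot: [0.738, 0.675, 0.0, 0.0]
ft_force: [0.2, -0.5, 0.6]
grip_width: 0.465
```

Run:
```python
from fit import *
tcp();save('wrist','w7');tcp();car('w7')
p=load('w7')[0]
cv2.imwrite('pics/w7z.png',cv2.resize(p[60:340,120:500,::-1],None,fx=2.1,fy=2.1,interpolation=cv2.INTER_CUBIC))
```

```text
8.5 tcp jig [-0.0998  0.0014] z 0.0254 dyaw 0.001 F [ 0.2 -0.5  0.6] g 0.465
8.55 tcp jig [-0.0998  0.0013] z 0.0254 dyaw 0.0009 F [-0.5 -0.8  0.5] g 0.47
120 225 420 [-0.0347  0.0355] [-0.0346 -0.038 ] -0.0013
180 230 415 [-0.0578  0.0353] [-0.0578 -0.0381] -0.0014
230 234 411 [-0.079   0.0352] [-0.079  -0.0383] -0.0015
```

View pics/w7z.png

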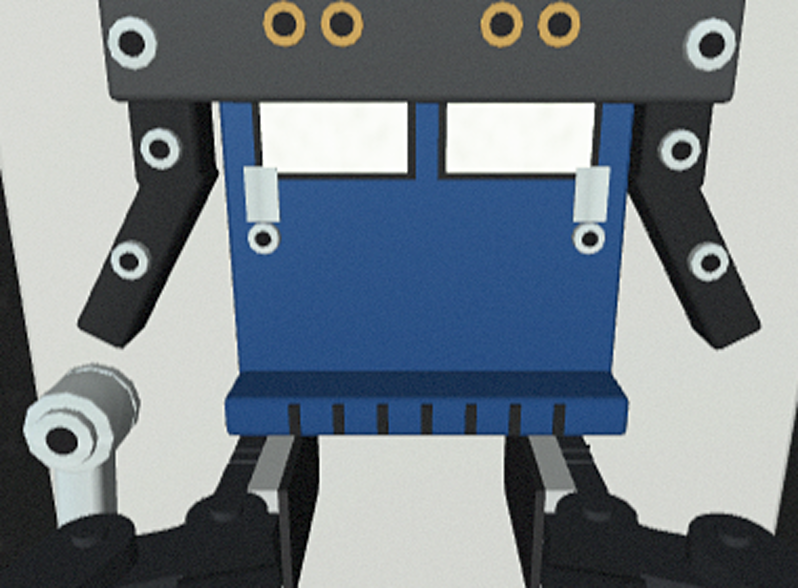

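Request:
jog_arm:
  steps: [0.04,0.0004,0,0,0,0.04,0.0008,0,0,0,0.04,0.0012,0,0,0,0.04,0.0016,0,0,0,0.04,0.002,0,0,0,0.04,0.0022,0,0,0,0.04,0.0024,0,0,0,0.04,0.0026,0,0,0,0.04,0.0026,0,0,0,0.04,0.0026,0,0,0]

```text
clock: 9.55
position: [0.5333, -0.0869, 0.0253]
ee_rot: [0.738, 0.675, 0.0, 0.0]
ft_force: [1.2, -2.6, 0.9]
grip_width: 0.464
```

Run:
```python
from fit import *
for i in range(3): tcp()
```

```text
9.55 tcp jig [-0.0973  0.0015] z 0.0253 dyaw 0.0009 F [ 1.2 -2.6  0.9] g 0.464
9.55 tcp jig [-0.0973  0.0015] z 0.0253 dyaw 0.0009 F [ 1.2 -2.6  0.9] g 0.464
9.55 tcp jig [-0.0973  0.0015] z 0.0253 dyaw 0.0009 F [ 1.2 -2.6  0.9] g 0.464
```

Request:
jog_arm:
  steps: [0.04,0.0001,0,0,0,0.04,0.0002,0,0,0,0.04,0.0003,0,0,0,0.04,0.0004,0,0,0,0.04,0.0005,0,0,0,0.04,0.0006,0,0,0,0.04,0.0007,0,0,0,0.04,0.0007,0,0,0,0.04,0.0007,0,0,0,0.04,0.0007,0,0,0]

```text
clock: 10.55
position: [0.5334, -0.0862, 0.0253]
ee_rot: [0.738, 0.675, -0.0, 0.0]
ft_force: [-1.0, -2.2, 1.5]
grip_width: 0.47
```

Run:
```python
from fit import *
tcp();save('wrist','w8');tcp();car('w8')
p=load('w8')[0]
cv2.imwrite('pics/w8z.png',cv2.resize(p[60:340,120:500,::-1],None,fx=2.1,fy=2.1,interpolation=cv2.INTER_CUBIC))
```

```text
10.55 tcp jig [-0.0967  0.0016] z 0.0253 dyaw 0.001 F [-1.  -2.2  1.5] g 0.47
10.6 tcp jig [-0.0967  0.0016] z 0.0253 dyaw 0.0009 F [-0.5 -0.9  0.5] g 0.468
120 225 420 [-0.0316  0.0356] [-0.0315 -0.0378] -0.0011
180 230 415 [-0.0547  0.0355] [-0.0546 -0.0379] -0.0012
230 233 410 [-0.0759  0.0358] [-0.0758 -0.0376] -0.0009
```

View pics/w8z.png

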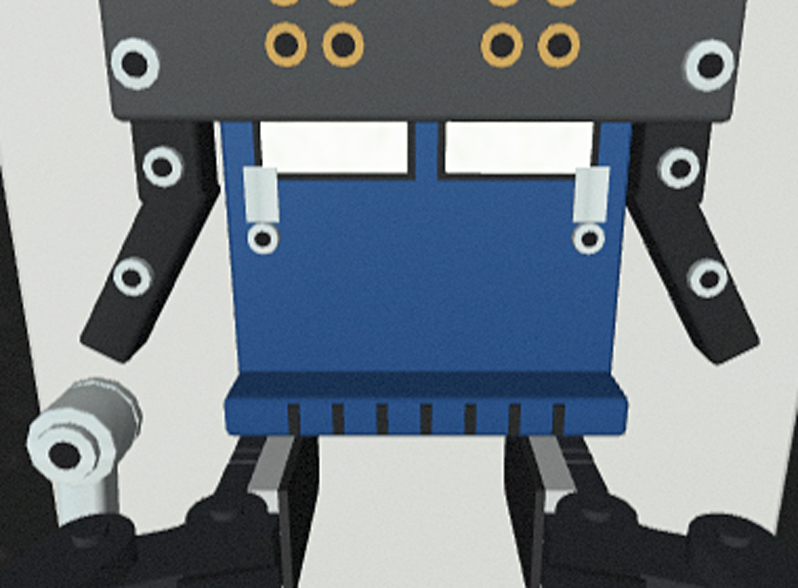

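Request:
jog_arm:
  steps: [0.04,0.0001,0,0,0,0.04,0.0002,0,0,0,0.04,0.0003,0,0,0,0.04,0.0004,0,0,0,0.04,0.0005,0,0,0,0.04,0.0006,0,0,0,0.04,0.0007,0,0,0,0.04,0.0008,0,0,0,0.04,0.0008,0,0,0,0.04,0.0008,0,0,0]

```text
clock: 11.6
position: [0.5334, -0.0854, 0.0253]
ee_rot: [0.738, 0.675, -0.0, 0.0]
ft_force: [0.1, -1.3, 0.3]
grip_width: 0.472
```

Run:
```python
from fit import *
tcp();save('top','top8');tcp()
```

```text
11.6 tcp jig [-0.0959  0.0016] z 0.0253 dyaw 0.0009 F [ 0.1 -1.3  0.3] g 0.472
11.65 tcp jig [-0.0958  0.0016] z 0.0253 dyaw 0.001 F [-0.7 -1.2  1.6] g 0.469
```

Request:
jog_arm:
  steps: [0.04,0.0001,0,0,0,0.04,0.0002,0,0,0,0.04,0.0003,0,0,0,0.04,0.0004,0,0,0,0.04,0.0005,0,0,0,0.04,0.0006,0,0,0,0.04,0.0007,0,0,0,0.04,0.0008,0,0,0,0.04,0.0008,0,0,0,0.04,0.0008,0,0,0]

```text
clock: 12.65
position: [0.5335, -0.0849, 0.0253]
ee_rot: [0.738, 0.675, -0.0, 0.0]
ft_force: [-0.4, -3.3, 0.4]
grip_width: 0.469
```

Run:
```python
from fit import *
tcp();save('wrist','w9');tcp();save('wrist','w9');tcp();car('w9')
for n,a in dict(piv=(149,275,.026),).items(): print(n,jp('w9',*a))
p=load('w9')[0]
cv2.imwrite('pics/w9z.png',cv2.resize(p[60:340,120:500,::-1],None,fx=2.1,fy=2.1,interpolation=cv2.INTER_CUBIC))
```

```text
12.65 tcp jig [-0.0953  0.0016] z 0.0253 dyaw 0.0007 F [-0.4 -3.3  0.4] g 0.469
12.7 tcp jig [-0.0953  0.0016] z 0.0253 dyaw 0.0008 F [ 0.  -2.6  0.3] g 0.466
12.75 tcp jig [-0.0953  0.0016] z 0.0253 dyaw 0.0007 F [-1.  -2.4  1.5] g 0.468
180 230 415 [-0.0533  0.0354] [-0.0533 -0.0379] -0.0013
230 233 410 [-0.0745  0.0358] [-0.0745 -0.0376] -0.0009
piv [-0.0903  0.0683]
```

View pics/w9z.png

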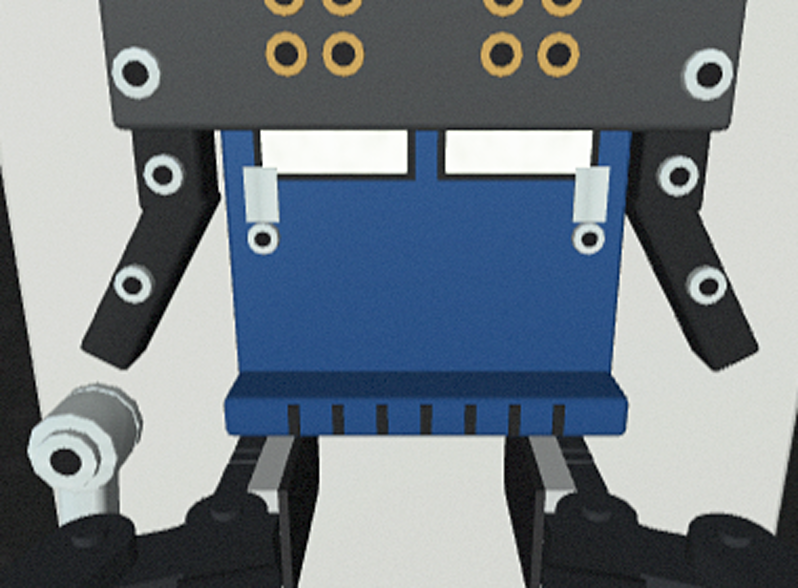

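Request:
jog_arm:
  steps: [0.04,-0.006,0,0,0,0.04,-0.03,0,0,0,0.04,-0.03,0,-0.03,0,0.04,-0.03,0,-0.07,0,0.0,-0.04,-0.02,-0.07,0,0.0,-0.055,-0.045,-0.07,0,0.0,-0.069,-0.075,-0.07,0,0.0,-0.069,-0.1,-0.07,0,0.0,-0.069,-0.115,-0.07,0,0.0,-0.069,-0.115,-0.07,0]

```text
clock: 13.75
position: [0.4112, -0.1433, 0.0952]
ee_rot: [0.738, 0.675, -0.001, -0.0]
ft_force: [0.3, -0.8, -0.8]
grip_width: 0.0
```

Run:
```python
from fit import *
tcp();save('wrist','w10');tcp()
X=cloud('w10')
for u,v in ((300,250),(330,250),(315,246)):
    P=X[v,u]; print(u,v,(RJ@(P[:2]-J[:2])).round(4),P[2].round(4))
```

```text
13.75 tcp jig [-0.1645  0.1181] z 0.0952 dyaw 0.0001 F [ 0.3 -0.8 -0.8] g 0.0
13.8 tcp jig [-0.1644  0.1167] z 0.0955 dyaw 0.0006 F [0.8 0.9 0.3] g -0.001
300 250 [-0.1933  0.1273] 0.001
330 250 [-0.1545  0.1104] 0.0832
315 246 [-0.1907  0.117 ] 0.0002
```

View pics/w10.png

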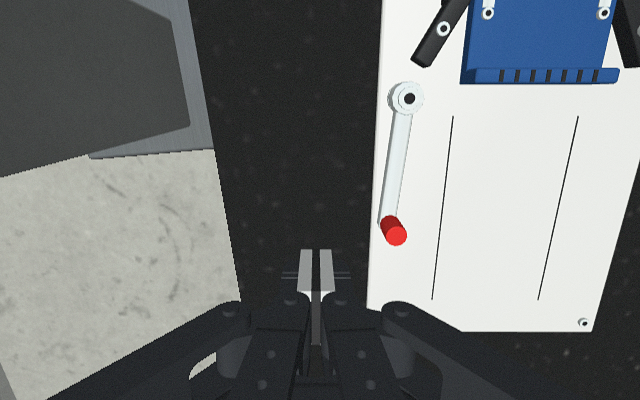

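Run:
```python
from fit import *
print('pin',jp('w10',395,236,.045),'piv',jp('w10',409,99,.026), 'lip',jp('w10',461,83,.03),jp('w10',619,82,.03))
```

```text
pin [-0.1642  0.0733] piv [-0.0928  0.0665] lip [-0.0848  0.0412] [-0.0843 -0.0406]
```

Run:
```python
from fit import *
p=load('w10')[0]
cv2.imwrite('pics/w10z.png',cv2.resize(p[0:120,380:640,::-1],None,fx=3,fy=3,interpolation=cv2.INTER_CUBIC))
```

```text
(no output)
```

View pics/w10z.png

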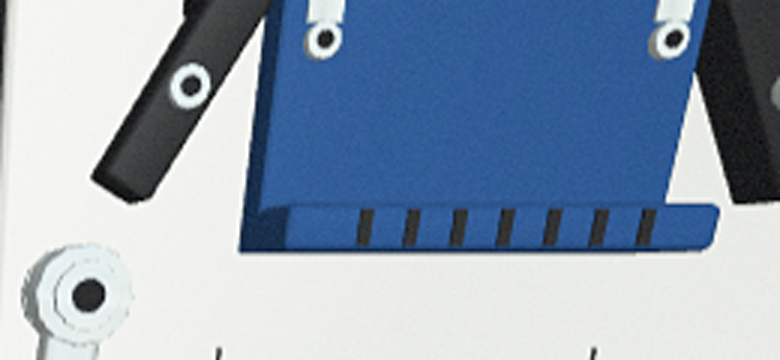

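Request:
jog_arm:
  steps: [0.0,0,0,0.03,0,0.0,0,0,0.048,0,0.0,0,0.015,0.048,0,0.0,0,0.03,0.048,0,0.0,0,0.04,0.048,0,0.0,0.002,0.05,0.048,0,0.0,0.005,0.06,0.048,0,0.0,0.009,0.07,0.048,0,0.0,0.016,0.08,0.048,0,0.0,0.026,0.09,0.048,0]

```text
clock: 14.8
position: [0.505, -0.1244, 0.0471]
ee_rot: [0.738, 0.675, -0.0, -0.001]
ft_force: [-4.7, 2.4, 0.7]
grip_width: 0.001
```

Run:
```python
from fit import *
tcp();save('wrist','w11');tcp()
```

```text
14.8 tcp jig [-0.1373  0.0263] z 0.0471 dyaw 0.0007 F [-4.7  2.4  0.7] g 0.001
14.85 tcp jig [-0.1347  0.0249] z 0.0474 dyaw 0.0032 F [-2.8  3.7 -0.9] g 0.002
```

View pics/w11.png

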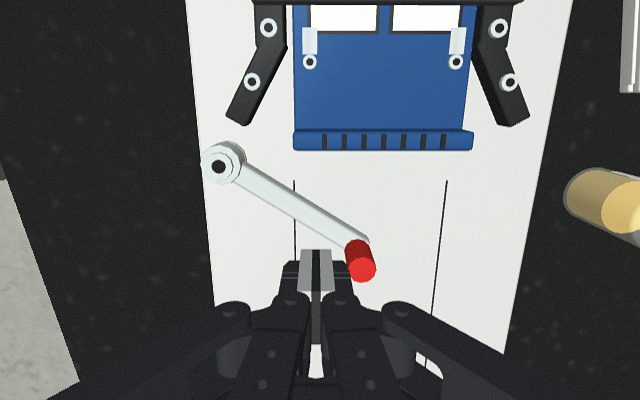

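Request:
jog_arm:
  steps: [0.0,-0.015,-0.004,0,0,0.0,-0.045,-0.004,0,0,0.0,-0.045,0.01,0,0,0.0,-0.045,0.023,0,0,0.0,-0.03,0.023,0,0,0.0,-0.018,0.025,0,0,0.0,-0.009,0.027,0,0,0.0,0.0,0.028,0,0,0.0,0.009,0.029,0,0,0.0,0.017,0.029,0,0]

```text
clock: 15.85
position: [0.5353, -0.1102, 0.0474]
ee_rot: [0.738, 0.675, 0.0, 0.0]
ft_force: [-0.5, -1.5, 0.6]
grip_width: -0.001
```

Run:
```python
from fit import *
tcp();save('wrist','w12');tcp()
```

```text
15.85 tcp jig [-0.1204 -0.0025] z 0.0474 dyaw 0.001 F [-0.5 -1.5  0.6] g -0.001
15.9 tcp jig [-0.1187 -0.0025] z 0.0475 dyaw 0.0025 F [-0.1  0.3 -0.1] g -0.003
```

View pics/w12.png

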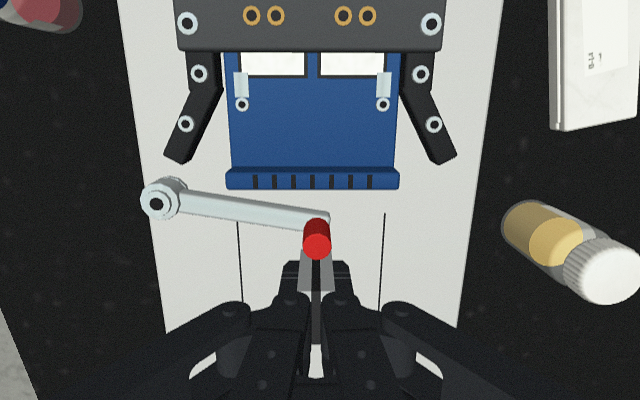

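Request:
jog_arm:
  steps: [0.0,0.001,0,0,0,0.0,0.002,0,0,0,0.0,0.003,0,0,0,0.0,0.004,0,0,0,0.0,0.005,0,0,0,0.0,0.006,0,0,0,0.0,0.007,0,0,0,0.0,0.0075,0,0,0,0.0,0.008,0,0,0,0.0,0.008,0,0,0]

```text
clock: 16.9
position: [0.5359, -0.1029, 0.0473]
ee_rot: [0.738, 0.675, -0.0, 0.0]
ft_force: [0.2, -0.2, -0.7]
grip_width: -0.002
```

Run:
```python
from fit import *
tcp();save('wrist','w13');tcp()
```

```text
16.9 tcp jig [-0.113  -0.0024] z 0.0473 dyaw 0.001 F [ 0.2 -0.2 -0.7] g -0.002
16.95 tcp jig [-0.113  -0.0024] z 0.0473 dyaw 0.001 F [ 0.4  0.  -0.4] g 0.0
```

View pics/w13.png

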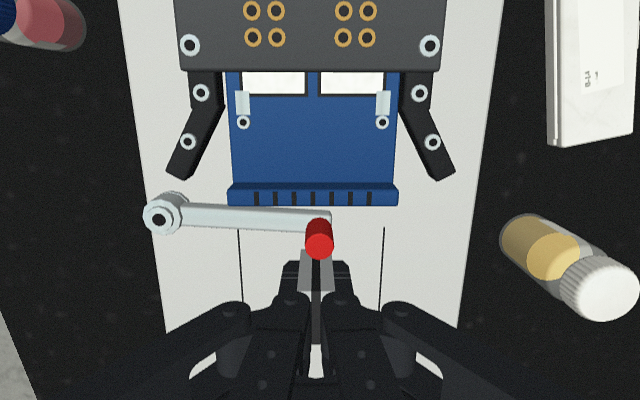

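Request:
jog_arm:
  steps: [0.0,0.001,0,0,0,0.0,0.0018,0,0,0,0.0,0.0024,0,0,0,0.0,0.003,0,0,0,0.0,0.0034,0,0,0,0.0,0.0038,0,0,0,0.0,0.0042,0,0,0,0.0,0.0046,0,0,0,0.0,0.0046,0,0,0,0.0,0.0046,0,0,0]

```text
clock: 17.95
position: [0.5363, -0.0985, 0.0473]
ee_rot: [0.738, 0.675, -0.0, 0.0]
ft_force: [-0.1, -0.7, -0.1]
grip_width: 0.001
```

Run:
```python
from fit import *
tcp()
```

```text
17.95 tcp jig [-0.1086 -0.0025] z 0.0473 dyaw 0.0007 F [-0.1 -0.7 -0.1] g 0.001
```

Request:
jog_arm:
  steps: [0.0,0.0003,0,0,0,0.0,0.0006,0,0,0,0.0,0.0009,0,0,0,0.0,0.0012,0,0,0,0.0,0.0015,0,0,0,0.0,0.0018,0,0,0,0.0,0.0021,0,0,0,0.0,0.0021,0,0,0,0.0,0.0021,0,0,0,0.0,0.0021,0,0,0]

```text
clock: 18.95
position: [0.5363, -0.098, 0.0473]
ee_rot: [0.738, 0.674, -0.001, 0.001]
ft_force: [0.2, -8.3, 0.2]
grip_width: -0.001
```

Run:
```python
from fit import *
tcp();save('wrist','w14');tcp()
```

```text
18.95 tcp jig [-0.1081 -0.0025] z 0.0473 dyaw -0.0005 F [ 0.2 -8.3  0.2] g -0.001
19.0 tcp jig [-0.1081 -0.0025] z 0.0474 dyaw -0.0006 F [-0.  -8.6  0.4] g -0.001
```

View pics/w14.png

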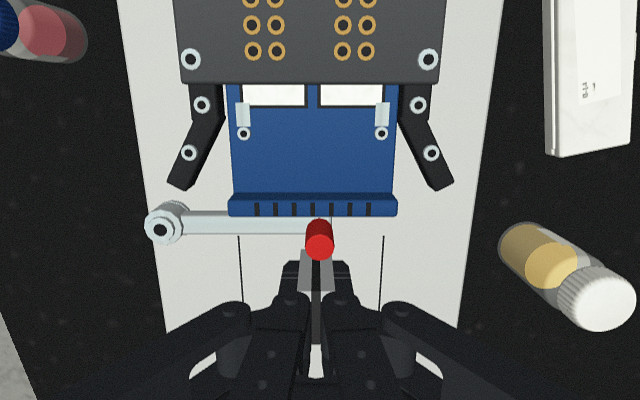

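Request:
jog_arm:
  steps: [0.0,-0.01,0,0,0,0.0,-0.03,0,0,0,0.0,-0.06,0,0,0,0.0,-0.06,0,-0.03,0,0.0,-0.06,0,-0.07,0,0.0,-0.06,0,-0.11,0,0.0,-0.06,0,-0.14,0,0.0,-0.06,0,-0.15,0,0.0,-0.06,0,-0.15,0,0.0,-0.06,0,-0.15,0]

```text
clock: 20.0
position: [0.5305, -0.1559, 0.1959]
ee_rot: [0.738, 0.675, -0.0, -0.001]
ft_force: [-0.2, -0.0, 0.7]
grip_width: 0.001
```

Run:
```python
from fit import *
tcp();save('wrist','w15');save('top','top15');tcp()
p=load('w15')[0]
cv2.imwrite('pics/w15z.png',cv2.resize(p[0:260,180:460,::-1],None,fx=2.3,fy=2.3,interpolation=cv2.INTER_CUBIC))
```

```text
20.0 tcp jig [-0.1663 -0.0019] z 0.1959 dyaw 0.0011 F [-0.2 -0.   0.7] g 0.001
20.1 tcp jig [-0.1662 -0.0017] z 0.1955 dyaw 0.001 F [-0.2  0.   0.1] g 0.002
```

View pics/w15z.png

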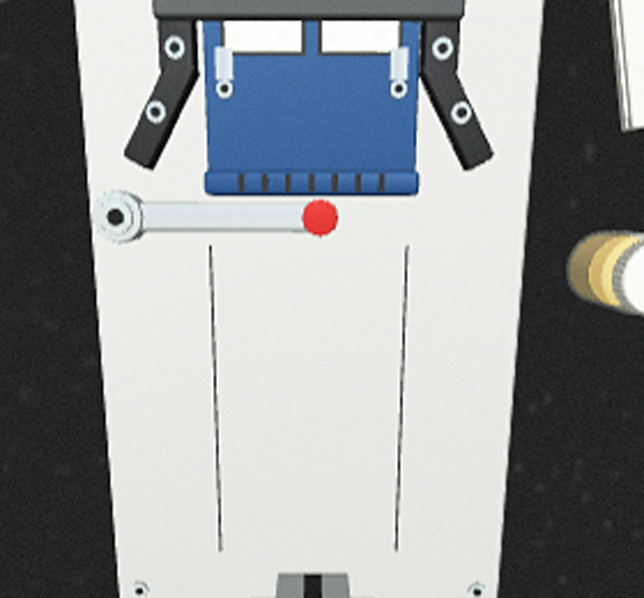

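View pics/top15.png

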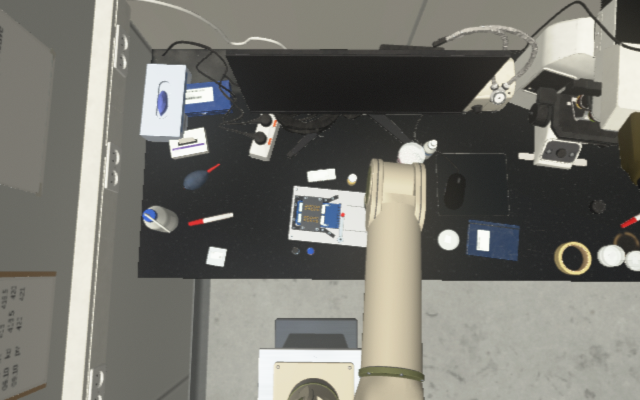

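Run:
```python
from fit import *
f=lambda x,y:(180+x/2.3,y/2.3)
piv=jp('w15',*f(116,217),.026);pin=jp('w15',*f(320,218),.045);l=jp('w15',*f(207,193),.03);r=jp('w15',*f(418,192),.03);b=jp('w15',*f(310,18),.028)
print(piv,pin,l,r,b,'latch',np.pi/2+(np.arctan2(pin[0]-piv[0],piv[1]-pin[1])))
print('lip-pivot',l[0]-piv[0],r[0]-piv[0],'want .0075; bridge-lip',b[0]-l[0],'want .055')
```

```text
[-0.0927  0.0677] [-0.0929 -0.0039] [-0.0848  0.0348] [-0.0844 -0.0377] [-0.0306 -0.0006] latch 1.5680030379703775
lip-pivot 0.007900000000000004 0.008300000000000002 want .0075; bridge-lip 0.0542 want .055
```

Everything checks out: latch about 1.57 rad and lip at home within 1 mm.

Run:
```python
from workcell import manip
print(manip.hand_in())
```

```text
the job is handed in; nothing more can be done
None
```

The carrier is home under the bridge, the latch is shut behind it, and the job was handed in at about 20 s of the 51 s allowed; no verdict was reported.

**Carrier:** I set the fingers part-open and pushed the flat rear of the lip with both tips. That squared up the carrier's initial yaw of about 7°. I then steered out a sideways offset of about 5 mm, and slid it in until a steady 2–3 N showed it was against the end stop.

**Latch:** I shut the fingers, pushed the red pin first sideways and then along the lane, and stopped at the hard stop with about 8 N on the pin. I then drew back and lifted clear.

**Last checks, from the wrist camera:**
- **Latch angle:** about 1.57 rad.
- **Lip rear face:** at jig x of about −84.6 mm, against −85 mm for home. This agrees to within about 1 mm with distances measured from the latch pivot and from the bridge.
- **Alignment:** about 1.5 mm off the lane's centre line and square to it.
- **Bystanders:** judged only by eye in the top picture. The ones in view had not visibly moved.

I had no direct reading of carrier-to-bridge contact or tilt. The push forces stayed low and nothing in the pictures suggested either. During the pushes, my frame estimate along the lane was off by 1–2 mm against the pivot and bridge, so I allowed for that in the final approach.

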